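# Seat the source-well cover and hold the survey probe over it

## Robot

A 6-joint arm with a two-finger parallel gripper is mounted at the origin on the work surface. World frame = base frame: x ahead of the robot, y to its left, z up, the work surface at z = 0. Lengths are in m, angles in degrees, forces in N, time in s.
With the tool pointing down it reaches from about 0.35 to 0.875 m from the base axis. Payload 4.2 kg.
Tool frame: the origin (TCP) lies on the centre line of the jaws, within the pads' length; the fingertips stand 25 mm ahead of it and the grasp point (between the pads) lies 6 mm ahead of it; z points along the fingers, y is the line along which they close (so a half turn about z gives the same grasp; the last joint's range is limited). The gripper opens to 87 mm and grips with 3 to 60 N. Pads are 19 mm wide; open, the fingers measure 117 mm over their backs; the gripper's body (75 mm by 190 mm) begins 51 mm behind the grasp point.
Start: joints at [90.619, 22.042, 0.453, 0, -68.411, -14.817], TCP at [0.153, 0.606, 0.248] pointing down, gripper open.
Joint ranges: [-179.83, 179.83], [-69.29, 118.12], [-61.27, 80.66], [-181.25, 117.63], [-171.15, -9.14], [-177.46, 177.46]. Speed limits (degrees/s): [159.86, 159.86, 180, 180, 180, 180].

## Interface

Orientations are given as a 3x3 rotation matrix whose columns are the frame's x, y, z axes.
In Python, from station import r gives the robot as it stands.
- The arm moves only by the tool move_arm, never from a script. Its argument "series" is a list of rows, each an object with "grip": the opening, from 0 (shut) to 1 (fully open); "xyz": the shift along the tool's x, y, z in mm, a list of three; "angular": the turn, a rotation vector about the tool's x, y, z in rad, a list of three. A call has 1 to 10 rows; each row is the pose to reach, as a shift and turn from the pose commanded when the call began, along the tool's axes at that moment; what a row does not reach only later rows make up. A row lasts 1/10 s, in which the tool goes at most 50 mm and 8.59 degrees, less where a joint would pass 70% of its speed; a pose out of reach is approached as far as the arm can. A call with a gripper value outside its range is refused whole. The fingers move at their own pace and stop on an object; the grip force is fixed at half the most. Time passes only in rows, so rows that repeat a pose let the fingers close. It gives the time, the measured TCP pose, the force, the opening and the grip force at its end, in the units of the state.
- r.sense(): the state, without advancing time (a new reading comes with each control period).
- r.capture(name): name is "side" or "top"; returns a dict with "img" (384x512x3 uint8, red, green, blue), "camera_matrix" (3x3 intrinsics, pixels), "k1" (the pictures are not rectified: a ray, as slopes to the right and down, at radius r is drawn at 1 + k1 r^2 times it, then the intrinsics apply), "rvec" (rotation vector, rad) and "tvec" (3), from world to camera coordinates, as OpenCV has them. Camera axes: x right, y down, z forward; pixel columns grow to the right and rows downward; lengths in m; the calibration is good to about 2 mm. A picture is of the moment at which its call begins. There is no depth.
- r.finish_job(): hands the job in; it is judged then, once.
The state is a dict: "time_s": time; "joints": joint angles; "joint_velocities": joint speeds; "effort": joint torques, N m; "tcp_pos": TCP position; "ee_rot": TCP orientation; "wrist_force": force on the tool from outside, world axes, zero at the start; "moment": the same for the moment, N m; "gripper_width": opening from 0.0 (shut) to 1.0 (fully open); "gripper_force": force on a finger pad.
Only numpy, scipy, OpenCV 4.12 (cv2) and the standard library are available. Lean on these libraries where they do the work, as an engineer would, in place of code of your own. Each camera call takes 0.05 s, during which the arm holds its last target. There are 200 camera calls.

## Task

Leak-check the shielded source well: first press the cocked-up yellow cover down at its black dot until it sits level and flush in the well, then draw the orange survey probe out of its sloping dock, turn it level with its round window facing down, and hold it there about 60 mm above the middle of the cover, without letting the probe touch the cover or the well. Finish while still holding the probe still in the air, and leave the two loose sample cups where they stand.

Things in the scene. Friction and masses are not known exactly. Their poses are not given: they have to be found in the camera images.
- well: shielded source well: fixed white block 120 x 120 mm, 45 mm high, orange labels, with a square recess 95 x 95 mm, 6 mm deep in its top for the cover. Origin at the centre of its underside, on the table; z up, x away from the robot, yaw within 0.35 rad. It may stand to the robot's left or right, the dock on the other side.
- cover_mid (a point): centre of the top face of the loose cover, a yellow plate 90 x 90 x 6 mm, 120 g; z is the normal of its top. At the start its far edge (+x) lies on the recess floor and its near edge (-x) is held about 10 mm up by a brass clip under it. Seated, its top is flush with the well's rim, 45 mm above the table.
- cover_press (a point): where to press the cover: middle of the black dot (24 mm across) on its top, 30 mm from its middle towards the raised near edge (-x); axes as cover_mid. The clip is right under it: it yields when pushed down with about 6 N, by up to about 11 mm, and stays down (friction, no spring).
- dock: sloping dock: fixed grey plastic pocket on a 130 x 90 mm foot. Origin on the table, below the pocket, z up. The pocket's axis rises at 45 degrees towards -x of the dock (towards the robot, yaw within about 0.35 rad); inner section 56 x 29 mm, inner depth 62 mm, open at the upper end; a smooth loose fit, nothing latches.
- dock_mouth (a point): centre of the pocket's open upper end, about 81 mm above the table. Axes as the dock.
- probe_grip (a point): centre of the survey probe's orange bar handle (26 mm wide along y, 24 thick along z), 85 mm behind the window's centre (-x) and 12 mm above its plane. Handle spans 18 to 150 mm behind the window's centre. Probe 220 g, balanced near here. x: along the handle to the head, z: out of the back. In the dock x points about 40 degrees down (it sags a little in the pocket), away from the robot.
- probe_window (a point): centre of the probe's round window, a silver disc 40 mm across on the underside of the dark round head (50 mm diameter, 26 mm thick). It looks along -z of the probe; axes as probe_grip.
- cup_a_mid (a point): centre of a white sample cup with a black ring, 44 mm across, 26 mm high, loose; bystander.
- cup_b_mid (a point): centre of a blue sample cup with a black ring, 44 mm across, 26 mm high, loose; bystander.
There are look-alikes about, which are no part of the job. Of the things like the well, leave any that is blue or brown; of the rest the larger one is meant.

How it is judged:
By the outcome, as a careful person would: the job done as asked, in the order asked, and still so for the second after the job is handed in, while the arm keeps its last pose, push and grip.
It also fails if it takes over 54 s, if anything falls off the work surface, if the arm or the gripper's body presses on something with over 40 N, if the wrist force passes 120 N, or if a joint passes its speed limit or range.

## Working session

There is one attempt and no reset: what is moved stays moved. The work goes in short steps, Python scripts to look and compute and a tool call to move; the robot and the scene stay as the last step left them, time stands still between calls to the robot, and variables do not carry over. Pictures are saved under pics/ and viewed, at most 10 in all, crops included, and the job is handed in when it is done.

Besides the shell and the picture viewer there is one more tool, called in YAML: its name, and indented under it one key for each argument. move_arm: Moves the arm, as the interface text tells. Its arguments: {"type":"object","properties":{"series":{"type":"array"}},"required":["series"]}

```bash
mkdir -p pics; python3 - <<'E'
from station import r
import cv2,pickle
for n in ("side","top"):
    c=r.capture(n); pickle.dump(c,open(n+".pkl","wb"))
    cv2.imwrite(f"pics/{n}0.png",cv2.resize(c["img"][...,::-1],(800,600),interpolation=cv2.INTER_CUBIC))
    print(n,c["camera_matrix"],c["k1"],c["rvec"],c["tvec"])
print(r.sense())
E
```

```text
side [[470.9973399    0.         251.19885193]
 [  0.         470.9973399  192.7311394 ]
 [  0.           0.           1.        ]] -0.01256819541900106 [ 2.31011464 -0.79593135  0.28887424] [-0.42562919  0.30907652  0.89986796]
top [[424.32552955   0.         253.41477668]
 [  0.         424.32552955 195.6088388 ]
 [  0.           0.           1.        ]] 0.01600817351117397 [ 2.10237671 -2.16662097  0.12461043] [0.00442385 0.53875689 1.09322735]
{'time_s': 0.1, 'joints': array([ 9.06197461e+01,  2.20852400e+01,  3.87361675e-01, -2.49411498e-02,
       -6.84116670e+01, -1.48182695e+01]), 'joint_velocities': array([ 0.05912594, -0.05284149,  0.07947712,  0.04205807, -0.08636274,
        0.02306232]), 'effort': array([ 2.46140473e-06, -3.91687310e+01,  1.87936038e+01,  4.23176318e+00,
        1.34958036e-02, -7.21601509e-05]), 'tcp_pos': array([0.15314638, 0.60543621, 0.24657999]), 'ee_rot': array([[ 9.69412297e-01, -2.45437671e-01, -3.84065671e-04],
       [-2.45437951e-01, -9.69410409e-01, -1.91615814e-03],
       [ 9.79801314e-05,  1.95181156e-03, -9.99998090e-01]]), 'wrist_force': array([ 0.53934795,  0.10426926, -0.22678492]), 'moment': array([-0.00802318, -0.01925467,  0.02484121]), 'gripper_force': 0.0, 'gripper_width': 1.0006255953222918}
```

View pics/side0.png

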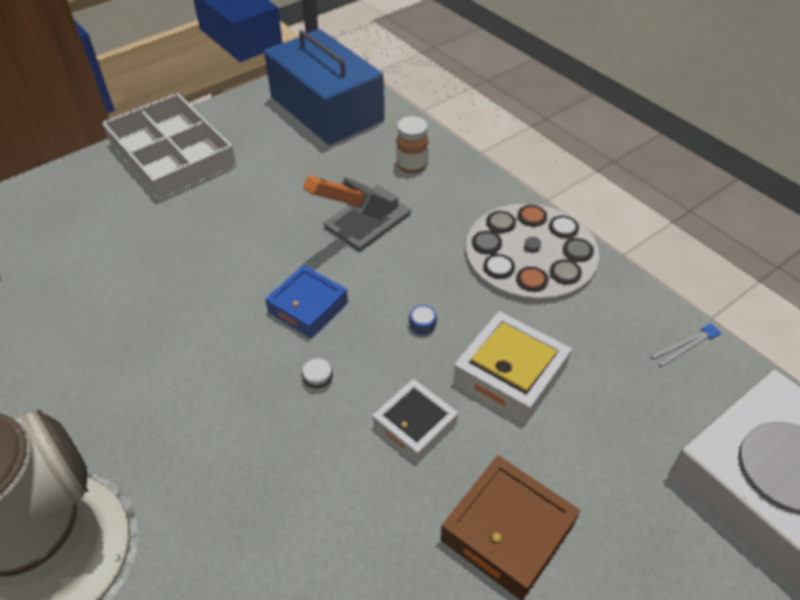

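View pics/top0.png

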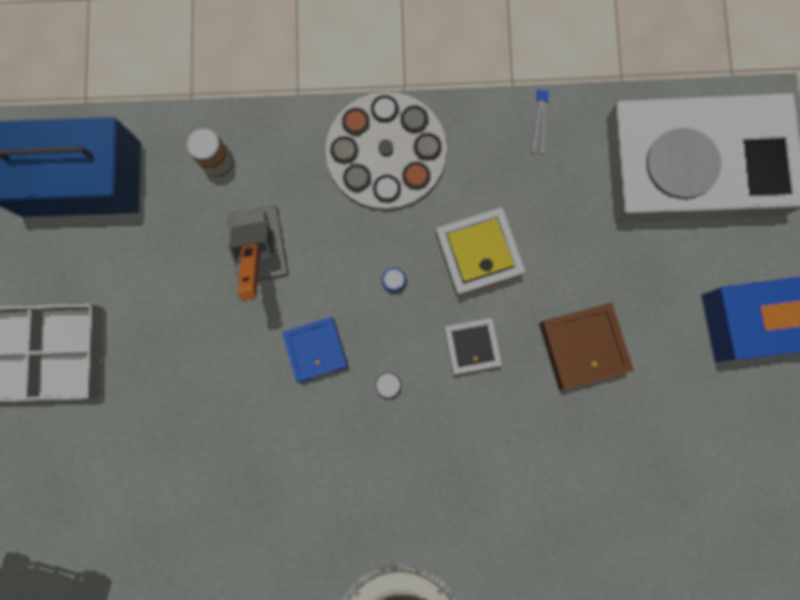

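The side view shows the yellow-covered white well at (513,362), with its dot at (504,366), and the dock with the orange handle at (340,190). In the top view the well is at (481,251), the dot at (486,265) and the handle at (248,270). The blue, brown and small white wells are the decoys.

```bash
cat > h.py <<'E'
import numpy as np,cv2,pickle
from scipy.optimize import least_squares
def load(n): return pickle.load(open(n+".pkl","rb"))
def proj(c,P):
    P=np.atleast_2d(P).astype(float)
    return cv2.projectPoints(P,np.array(c["rvec"]),np.array(c["tvec"]),c["camera_matrix"],np.array([c["k1"],0,0,0,0.]))[0][:,0]
def ray(c,uv):
    n=cv2.undistortPoints(np.array([[uv]],float),c["camera_matrix"],np.array([c["k1"],0,0,0,0.]))[0,0]
    R=cv2.Rodrigues(np.array(c["rvec"]))[0]; o=-R.T@np.array(c["tvec"]); d=R.T@np.array([*n,1]); return o,d/np.linalg.norm(d)
def atz(c,uv,z): o,d=ray(c,uv); return o+d*(z-o[2])/d[2]
def tri(obs):
    A=np.zeros((3,3));b=np.zeros(3)
    for c,uv in obs:
        o,d=ray(c,uv);M=np.eye(3)-np.outer(d,d);A+=M;b+=M@o
    return np.linalg.solve(A,b)
E
python3 - <<'E'
from h import *
s,t=load("side"),load("top")
tiles=[]
for c,(u,v) in ((s,(327,230)),(t,(307,160)),(s,(228,132)),(t,(164,160))):
    w,h=80,60;im=c["img"][v-h//2:v+h//2,u-w//2:u+w//2,::-1]
    im=cv2.resize(im,(400,300),interpolation=cv2.INTER_CUBIC)
    for k in range(0,80,10):
        cv2.putText(im,str(u-40+k),(k*5,8),0,.3,(255,255,255),1);cv2.line(im,(k*5,10),(k*5,14),(255,255,255),1)
    for k in range(10,60,10):cv2.putText(im,str(v-30+k),(0,k*5+4),0,.3,(255,255,255),1)
    tiles.append(im)
cv2.imwrite("pics/crops.png",np.vstack([np.hstack(tiles[:2]),np.hstack(tiles[2:])]))
# dot + yellow + orange blobs
for nm,c,box in (("side",s,(290,200,370,270)),("top",t,(275,130,340,195))):
    x0,y0,x1,y1=box;im=c["img"].astype(int)[y0:y1,x0:x1]
    y=((im[...,0]>120)&(im[...,2]<90)&(im[...,1]>100)).astype(np.uint8)
    cnt=max(cv2.findContours(y,0,1)[0],key=cv2.contourArea)
    print(nm,"yellow minrect",cv2.boxPoints(cv2.minAreaRect(cnt))+[x0,y0],cv2.approxPolyDP(cv2.convexHull(cnt),3,True)[:,0]+[x0,y0])
for nm,c,box in (("side",s,(180,100,280,150)),("top",t,(140,140,180,200))):
    x0,y0,x1,y1=box;im=c["img"].astype(int)[y0:y1,x0:x1]
    o=((im[...,0]>120)&(im[...,0]-im[...,2]>80)).astype(np.uint8)
    cnt=max(cv2.findContours(o,0,1)[0],key=cv2.contourArea)
    print(nm,"orange",cv2.boxPoints(cv2.minAreaRect(cnt))+[x0,y0],cv2.approxPolyDP(cnt,2,True)[:,0]+[x0,y0])
E
```

```text
side yellow minrect [[301.48113441 229.93395996]
 [316.62264442 202.67924404]
 [355.50943756 224.28302002]
 [340.36792755 251.53773499]] [[321 207]
 [355 224]
 [338 248]
 [302 230]]
top yellow minrect [[285.80000782 149.40000153]
 [318.20000076 138.60000134]
 [328.40000534 169.20000076]
 [296.00001144 180.        ]] [[317 140]
 [328 169]
 [296 178]
 [286 150]]
side orange [[193.81088829 121.28080368]
 [196.46131706 111.739254  ]
 [230.75931549 121.26647568]
 [228.10888672 130.80802536]] [[195 117]
 [200 123]
 [207 117]
 [230 124]
 [197 113]]
top orange [[152.15736198 189.79695511]
 [154.18274117 161.44162369]
 [162.92385674 162.06599045]
 [160.89847755 190.42132187]] [[162 162]
 [154 167]
 [155 190]
 [161 189]]
```

View pics/crops.png

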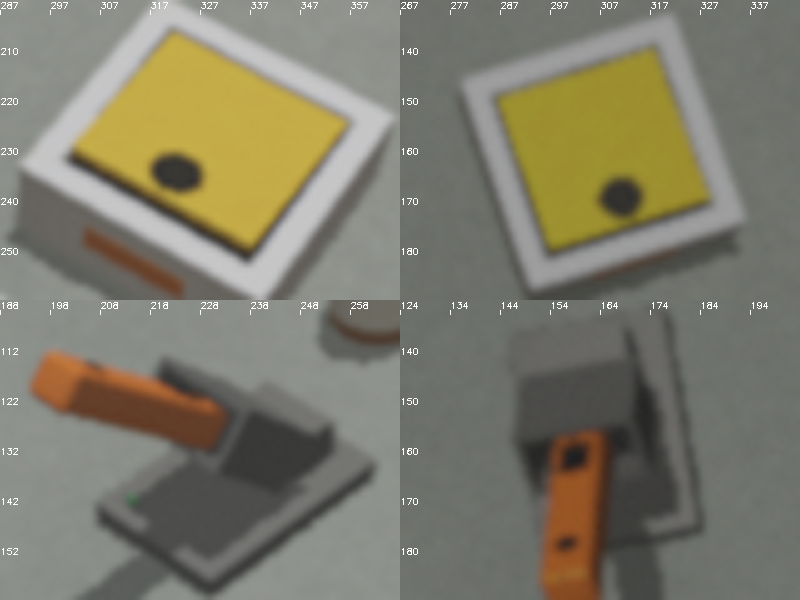

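The crops show the well rim, the dot, the handle's end-face corners, and the handle edges running into the pocket. I read their pixels off these crops and fit the poses.

```bash
python3 - <<'E'
from h import *
s,t=load("side"),load("top")
def px(x,y,u0,v0): return np.array([(x+.5)/5-.5+u0,(y+.5)/5-.5+v0])
T=lambda x,y:px(x-400,y,267,130); S=lambda x,y:px(x,y,287,200)
# well: yaw,x,y  ; top rim
loc=np.array([[60,60,45],[60,-60,45],[-60,-60,45],[-60,60,45]])/1e3 # far-left, far-right, near-right, near-left
ot=[T(463,82),T(672,12),T(745,225),T(530,292)]
# top view: x up, y left
ot=[T(463,82),T(672,12),T(745,220),T(530,292)]
os_=[None,S(395,118),S(262,298),S(20,163)]
def W(p): c,s_=np.cos(p[2]),np.sin(p[2]); return loc@np.array([[c,-s_,0],[s_,c,0],[0,0,1]]).T+[p[0],p[1],0]
def f(p):
    w=W(p);a=proj(t,w)-ot;b=proj(s,w[1:])-os_[1:];return np.r_[a.ravel(),b.ravel()]
o=least_squares(f,[.6,-.1,.2],loss="soft_l1");print("well",o.x,f(o.x).round(1))
dot=tri([(t,T(620,197)),(s,S(177,173))]);print("dot",dot, proj(t,dot)-T(620,197),proj(s,dot)-S(177,173))
c,s_=np.cos(o.x[2]),np.sin(o.x[2]);print("dot expected",o.x[:2]-.030*np.array([c,s_]))
# probe
TD=lambda x,y:px(x-400,y-300,124,130); SD=lambda x,y:px(x,y-300,188,102)
def pose(p):
    cy,sy,cp,sp=np.cos(p[3]),np.sin(p[3]),np.cos(p[4]),np.sin(p[4])
    X=np.array([cy*cp,sy*cp,-sp]);Y=np.array([-sy,cy,0]);return np.c_[X,Y,np.cross(X,Y)]
def P(p,l): return p[:3]+pose(p)@(np.array(l)/1e3)
e=-65;  # back end rel. grip
pts=[(s,(e,13,12),SD(45,350)),(s,(e,13,-12),SD(30,388)),(s,(e,-13,-12),SD(70,412)),(s,(e,-13,12),SD(85,375)),
 (t,(e,13,12),TD(542,568)),(t,(e,-13,12),TD(602,573)),(t,(e,13,-12),px(238.,298,0,0)*0+np.array([152.3,190.5])),(t,(e,-13,-12),np.array([163.5,190.5]))]
lines=[(t,(13,12),TD(548,440)),(t,(-13,12),TD(608,435)),(s,(-13,-12),SD(210,450)),(s,(-13,12),SD(218,410))]
def g(p):
    r=[]
    for c,l,u in pts:r+=list(proj(c,P(p,l))[0]-u)
    for c,l,u in lines:
        a,b=proj(c,[P(p,(-60,*l)),P(p,(60,*l))]);d=b-a;d/=np.linalg.norm(d);r.append(d[0]*(u-a)[1]-d[1]*(u-a)[0])
    return np.array(r)
for guess in (0.,-.2,.2):
    o=least_squares(g,[.55,.3,.12,guess,.7],loss="soft_l1")
    print("grip",o.x,o.cost);
print(g(o.x).round(1));print("window",P(o.x,(85,0,-12)))
print("cups",atz(s,(423/1.5625,316/1.5625),.026),atz(t,(394/1.5625,279/1.5625),.02),atz(t,(388/1.5625,385/1.5625),.02))
from station import r
q=r.sense();d=np.array([*dot[:2],.13])-q["tcp_pos"];print("shift tool mm",q["ee_rot"].T@d*1e3, q["ee_rot"])
E
```

```text
well [ 0.63152195 -0.15749033  0.27997499] [-0.7 -0.8 -0.2 -0.3 -0.  -0.3 -0.  -0.9 -0.3  0.2 -0.2  1.4 -0.2  1.2]
dot [ 0.60283051 -0.16549896  0.055883  ] [[ 0.14630248 -0.24078634]] [[-0.33891271  0.06883477]]
dot expected [ 0.60269008 -0.16578028]
grip [0.60041576 0.2209172  0.11264688 0.09887161 0.70265775] 8.12634816327544
grip [0.60041575 0.2209172  0.11264688 0.09887175 0.70265781] 8.126348163263252
grip [0.60041576 0.2209172  0.11264688 0.0988716  0.70265775] 8.126348163277145
[ 0.9 -0.5 -0.4  0.8 -1.5  1.1 -0.1 -0.5 -1.1  0.4 -2.4 -2.   1.2  0.6
  0.6 -0.8 -1.8  0.2 -0.2  0.7]
window [0.65724769 0.22655464 0.04855825]
cups [ 0.59044766 -0.00929166  0.026     ] [ 0.58840455 -0.00922692  0.02      ] [0.40502113 0.00608575 0.02      ]
shift tool mm [625.13464897 636.75560367 117.88429383] [[ 9.69412297e-01 -2.45437671e-01 -3.84065671e-04]
 [-2.45437951e-01 -9.69410409e-01 -1.91615814e-03]
 [ 9.79801314e-05  1.95181156e-03 -9.99998090e-01]]
```

move_arm:
  series:
    - {"grip":0,"xyz":[45,45,0],"angular":[0,0,0]}
    - {"grip":0,"xyz":[80,80,0],"angular":[0,0,0]}
    - {"grip":0,"xyz":[115,115,0],"angular":[0,0,0]}
    - {"grip":0,"xyz":[150,150,0],"angular":[0,0,0]}
    - {"grip":0,"xyz":[185,185,0],"angular":[0,0,0]}
    - {"grip":0,"xyz":[220,220,0],"angular":[0,0,0]}
    - {"grip":0,"xyz":[255,255,0],"angular":[0,0,0]}
    - {"grip":0,"xyz":[290,290,0],"angular":[0,0,0]}
    - {"grip":0,"xyz":[325,325,0],"angular":[0,0,0]}
    - {"grip":0,"xyz":[350,350,0],"angular":[0,0,0]}

```text
time_s: 1.1
tcp_pos: [0.4071, 0.1785, 0.2475]
ee_rot: [[0.969, -0.245, -0.0], [-0.245, -0.969, 0.0], [-0.0, -0.0, -1.0]]
wrist_force: [1.1, 0.2, 0.6]
gripper_width: 0.175
gripper_force: 0.0
```

move_arm:
  series:
    - {"grip":0,"xyz":[30,30,0],"angular":[0,0,0]}
    - {"grip":0,"xyz":[65,65,10],"angular":[0,0,0]}
    - {"grip":0,"xyz":[100,100,20],"angular":[0,0,0]}
    - {"grip":0,"xyz":[135,135,40],"angular":[0,0,0]}
    - {"grip":0,"xyz":[170,170,60],"angular":[0,0,0]}
    - {"grip":0,"xyz":[205,205,80],"angular":[0,0,0]}
    - {"grip":0,"xyz":[240,240,100],"angular":[0,0,0]}
    - {"grip":0,"xyz":[270,280,118],"angular":[0,0,0]}
    - {"grip":0,"xyz":[275,287,118],"angular":[0,0,0]}
    - {"grip":0,"xyz":[275,287,118],"angular":[0,0,0]}

```text
time_s: 2.1
tcp_pos: [0.6026, -0.168, 0.1267]
ee_rot: [[0.968, -0.25, -0.004], [-0.25, -0.968, -0.0], [-0.004, 0.001, -1.0]]
wrist_force: [-0.7, -0.1, -0.1]
gripper_width: 0.007
gripper_force: 0.0
```

move_arm:
  series:
    - {"grip":0,"xyz":[0,0,15],"angular":[0,0,0]}
    - {"grip":0,"xyz":[0,0,30],"angular":[0,0,0]}
    - {"grip":0,"xyz":[0,0,40],"angular":[0,0,0]}
    - {"grip":0,"xyz":[0,0,44],"angular":[0,0,0]}
    - {"grip":0,"xyz":[0,0,48],"angular":[0,0,0]}
    - {"grip":0,"xyz":[0,0,51],"angular":[0,0,0]}
    - {"grip":0,"xyz":[0,0,54],"angular":[0,0,0]}
    - {"grip":0,"xyz":[0,0,56],"angular":[0,0,0]}
    - {"grip":0,"xyz":[0,0,57],"angular":[0,0,0]}
    - {"grip":0,"xyz":[0,0,58],"angular":[0,0,0]}

```text
time_s: 3.1
tcp_pos: [0.6028, -0.1649, 0.0718]
ee_rot: [[0.969, -0.245, -0.0], [-0.245, -0.969, 0.0], [-0.0, -0.0, -1.0]]
wrist_force: [-2.7, 1.2, 3.9]
gripper_width: 0.0
gripper_force: 2.1
```

move_arm:
  series:
    - {"grip":0,"xyz":[0,0,1],"angular":[0,0,0]}
    - {"grip":0,"xyz":[0,0,1.5],"angular":[0,0,0]}
    - {"grip":0,"xyz":[0,0,2],"angular":[0,0,0]}
    - {"grip":0,"xyz":[0,0,2],"angular":[0,0,0]}

```text
time_s: 3.5
tcp_pos: [0.6027, -0.1649, 0.0704]
ee_rot: [[0.97, -0.245, -0.0], [-0.245, -0.97, -0.0], [-0.0, 0.0, -1.0]]
wrist_force: [-5.2, 2.9, 8.3]
gripper_width: 0.008
gripper_force: 4.3
```

move_arm:
  series:
    - {"grip":0,"xyz":[0,0,1],"angular":[0,0,0]}
    - {"grip":0,"xyz":[0,0,1.5],"angular":[0,0,0]}
    - {"grip":0,"xyz":[0,0,2],"angular":[0,0,0]}
    - {"grip":0,"xyz":[0,0,2],"angular":[0,0,0]}

```text
time_s: 3.9
tcp_pos: [0.6027, -0.1649, 0.0704]
ee_rot: [[0.97, -0.244, -0.0], [-0.244, -0.97, -0.001], [0.0, 0.001, -1.0]]
wrist_force: [-6.9, 2.3, 16.8]
gripper_width: 0.007
gripper_force: 8.6
```

move_arm:
  series:
    - {"grip":0,"xyz":[0,0,1],"angular":[0,0,0]}
    - {"grip":0,"xyz":[0,0,1],"angular":[0,0,0]}
    - {"grip":0,"xyz":[0,0,-10],"angular":[0,0,0]}
    - {"grip":0,"xyz":[0,0,-40],"angular":[0,0,0]}
    - {"grip":0,"xyz":[0,0,-80],"angular":[0,0,0]}
    - {"grip":0.5,"xyz":[-30,-20,-120],"angular":[0,0,0]}
    - {"grip":0.6,"xyz":[-50,-55,-160],"angular":[0,0,0]}
    - {"grip":0.8,"xyz":[-60,-90,-180],"angular":[0,0,-0.1]}
    - {"grip":0.8,"xyz":[-70,-130,-180],"angular":[0,0,-0.2]}
    - {"grip":0.8,"xyz":[-80,-170,-180],"angular":[0,0,-0.34]}

```text
time_s: 4.9
tcp_pos: [0.5677, 0.0212, 0.2489]
ee_rot: [[0.995, 0.097, 0.004], [0.097, -0.995, 0.002], [0.004, -0.001, -1.0]]
wrist_force: [0.5, 0.7, -0.9]
gripper_width: 0.372
gripper_force: 0.0
```

```bash
python3 - <<'E'
from h import *
from station import r
tl=[]
for n,(u,v) in (("side",(327,230)),("top",(307,160)),("side",(228,132)),("top",(164,160))):
    c=r.capture(n);im=c["img"][v-30:v+40 if 0 else v+30,u-40:u+40,::-1];tl.append(cv2.resize(im,(400,300),interpolation=cv2.INTER_CUBIC))
cv2.imwrite("pics/c1.png",np.vstack([np.hstack(tl[:2]),np.hstack(tl[2:])]))
q=r.sense();print(q["tcp_pos"],q["ee_rot"],q["joints"])
E
```

```text
[0.56731726 0.0204902  0.2471447 ] [[ 9.95631260e-01  9.33719074e-02  2.85378315e-04]
 [ 9.33718752e-02 -9.95631296e-01  1.24309799e-04]
 [ 2.95738625e-04 -9.71204138e-05 -9.99999952e-01]] [ 1.84170065e+01  1.64814257e+01 -7.83368316e+00 -1.74705461e-03
 -6.56671274e+01  7.69413327e+01]
```

View pics/c1.png

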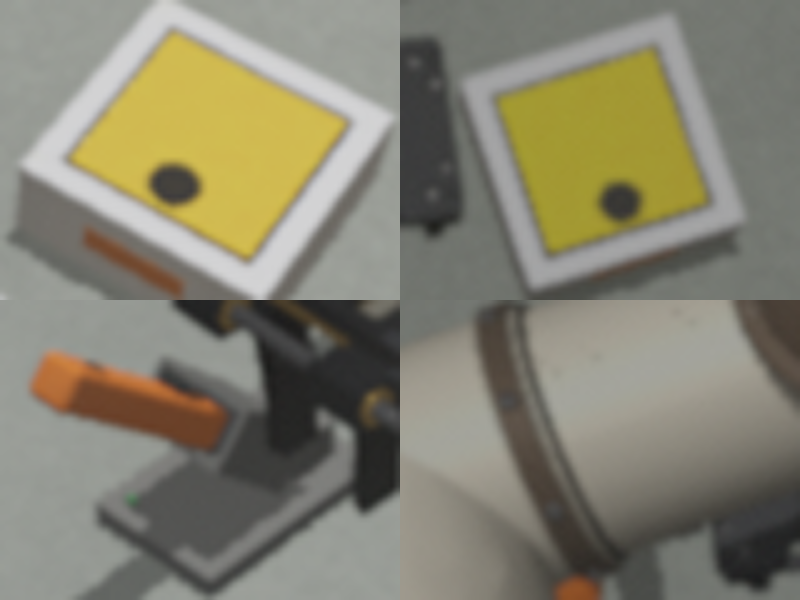

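The cover now sits level and flush in both views, the probe is still in its dock, and the gripper's yaw matches the handle's. Next is the grasp.

move_arm:
  series:
    - {"grip":0.9,"xyz":[10,-40,0],"angular":[0,0,0]}
    - {"grip":0.9,"xyz":[20,-80,0],"angular":[0,0,0]}
    - {"grip":0.9,"xyz":[30,-120,0],"angular":[0,0,0]}
    - {"grip":0.9,"xyz":[42,-160,0],"angular":[0,0,0]}
    - {"grip":0.9,"xyz":[52,-196,10],"angular":[0,0,0]}
    - {"grip":0.9,"xyz":[52,-196,40],"angular":[0,0,0]}
    - {"grip":0.9,"xyz":[52,-196,70],"angular":[0,0,0]}
    - {"grip":0.9,"xyz":[52,-196,100],"angular":[0,0,0]}
    - {"grip":0.9,"xyz":[52,-196,120],"angular":[0,0,0]}
    - {"grip":0.9,"xyz":[52,-196,129],"angular":[0,0,0]}

```text
time_s: 6.1
tcp_pos: [0.6002, 0.2174, 0.1154]
ee_rot: [[0.996, 0.089, -0.004], [0.089, -0.996, -0.002], [-0.004, 0.002, -1.0]]
wrist_force: [-0.6, -1.0, 0.2]
gripper_width: 0.902
gripper_force: 0.0
```

```bash
python3 - <<'E'
from h import *
from station import r
tl=[]
for n,(u,v) in (("side",(228,122)),("top",(164,160))):
    c=r.capture(n);im=c["img"][v-50:v+50,u-40:u+40,::-1];tl.append(cv2.resize(im,(400,500),interpolation=cv2.INTER_CUBIC))
cv2.imwrite("pics/c2.png",np.hstack(tl))
q=r.sense();print(q["tcp_pos"],q["ee_rot"],q["joints"],q["wrist_force"])
E
```

```text
[0.60070762 0.21808898 0.11691403] [[ 0.99591671  0.090243   -0.0024703 ]
 [ 0.09023887 -0.99591864 -0.00173594]
 [-0.00261687  0.00150593 -0.99999544]] [ 3.44349982e+01  2.98775569e+01 -6.81782880e+00  2.48585668e-03
 -5.34775932e+01  6.07409993e+01] [-0.46649175 -0.39219642  1.03997133]
```

View pics/c2.png

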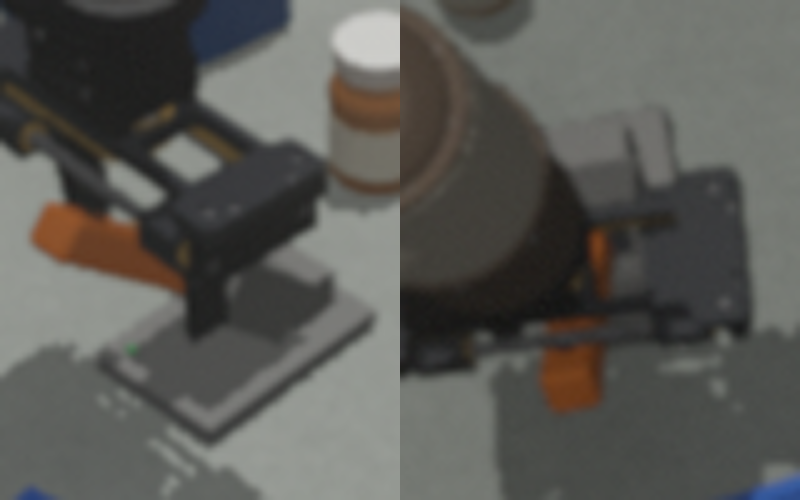

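The fingers straddle the handle clear of the pocket, so I close them.

move_arm:
  series:
    - {"grip":0.6,"xyz":[0,0,0],"angular":[0,0,0]}
    - {"grip":0.45,"xyz":[0,0,0],"angular":[0,0,0]}
    - {"grip":0.35,"xyz":[0,0,0],"angular":[0,0,0]}
    - {"grip":0.2,"xyz":[0,0,0],"angular":[0,0,0]}
    - {"grip":0.1,"xyz":[0,0,0],"angular":[0,0,0]}
    - {"grip":0,"xyz":[0,0,0],"angular":[0,0,0]}
    - {"grip":0,"xyz":[0,0,0],"angular":[0,0,0]}
    - {"grip":0,"xyz":[0,0,0],"angular":[0,0,0]}
    - {"grip":0,"xyz":[0,0,0],"angular":[0,0,0]}
    - {"grip":0,"xyz":[0,0,0],"angular":[0,0,0]}

```text
time_s: 7.2
tcp_pos: [0.6009, 0.22, 0.1188]
ee_rot: [[0.996, 0.093, 0.001], [0.093, -0.996, 0.001], [0.001, -0.001, -1.0]]
wrist_force: [-1.1, 2.9, 1.2]
gripper_width: 0.306
gripper_force: 28.8
```

move_arm:
  series:
    - {"grip":0,"xyz":[-3,0,-3],"angular":[0,0,0]}
    - {"grip":0,"xyz":[-7,0,-7],"angular":[0,0,0]}
    - {"grip":0,"xyz":[-11,0,-11],"angular":[0,0,0]}
    - {"grip":0,"xyz":[-15,0,-15],"angular":[0,0,0]}
    - {"grip":0,"xyz":[-19,0,-19],"angular":[0,0,0]}

```text
time_s: 7.7
tcp_pos: [0.5809, 0.2171, 0.1376]
ee_rot: [[0.996, 0.092, -0.002], [0.092, -0.996, -0.001], [-0.002, 0.001, -1.0]]
wrist_force: [0.6, 0.7, -3.3]
gripper_width: 0.303
gripper_force: 28.7
```

move_arm:
  series:
    - {"grip":0,"xyz":[-5,0,-5],"angular":[0,0,0]}
    - {"grip":0,"xyz":[-11,0,-11],"angular":[0,0,0]}
    - {"grip":0,"xyz":[-17,0,-17],"angular":[0,0,0]}
    - {"grip":0,"xyz":[-24,0,-24],"angular":[0,0,0]}
    - {"grip":0,"xyz":[-32,0,-32],"angular":[0,0,0]}
    - {"grip":0,"xyz":[-42,0,-42],"angular":[0,0,0]}
    - {"grip":0,"xyz":[-52,0,-55],"angular":[0,0,0]}
    - {"grip":0,"xyz":[-60,0,-75],"angular":[0,0,0]}
    - {"grip":0,"xyz":[-60,0,-85],"angular":[0,0,0]}
    - {"grip":0,"xyz":[-60,0,-85],"angular":[0,0,0]}

```text
time_s: 8.7
tcp_pos: [0.5229, 0.2129, 0.2252]
ee_rot: [[0.996, 0.093, 0.005], [0.093, -0.996, 0.003], [0.005, -0.003, -1.0]]
wrist_force: [-0.0, 0.0, -2.2]
gripper_width: 0.295
gripper_force: 29.4
```

```bash
python3 - <<'E'
from h import *
from station import r
tl=[]
for n in ("side","top"):
    c=r.capture(n);pickle.dump(c,open(n+"2.pkl","wb"));tl.append(c)
im=tl[0]["img"][60:210,110:270,::-1];im2=tl[1]["img"][90:240,90:250,::-1]
cv2.imwrite("pics/c3.png",np.hstack([cv2.resize(i,(400,375),interpolation=cv2.INTER_CUBIC) for i in (im,im2)]))
q=r.sense();print(q["tcp_pos"],q["ee_rot"],q["joints"],q["wrist_force"],q["moment"])
E
```

```text
[0.52201327 0.21219013 0.22243485] [[ 9.95775843e-01  9.18174201e-02 -1.81021354e-04]
 [ 9.18174825e-02 -9.95775783e-01  3.73184412e-04]
 [-1.45991850e-04 -3.88228947e-04 -9.99999914e-01]] [ 3.85834168e+01  1.72002587e+01 -1.05310638e+01 -2.61921933e-02
 -6.22634526e+01  5.66969448e+01] [ 0.15668584 -0.50014275 -2.79169263] [ 0.01700741  0.00608803 -0.06181658]
```

View pics/c3.png

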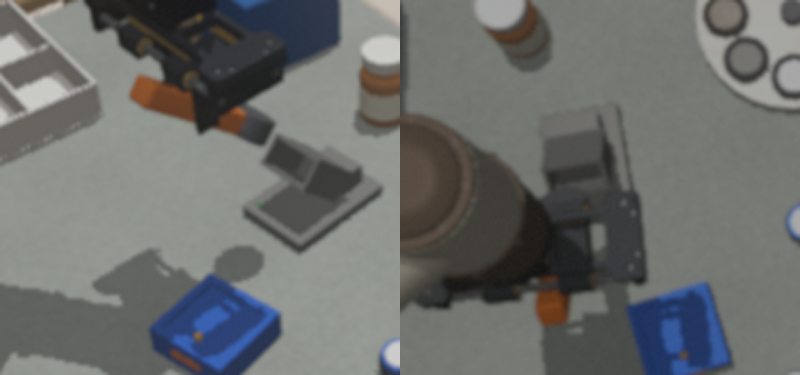

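The probe is out of the pocket and free. I carry it high towards the well and turn it to head about -74° yaw, so the later tilt stays well inside the wrist's range.

move_arm:
  series:
    - {"grip":0,"xyz":[0,0,-30],"angular":[0,0,0]}
    - {"grip":0,"xyz":[0,0,-60],"angular":[0,0,0.1]}
    - {"grip":0,"xyz":[5,20,-70],"angular":[0,0,0.22]}
    - {"grip":0,"xyz":[10,50,-70],"angular":[0,0,0.35]}
    - {"grip":0,"xyz":[18,85,-70],"angular":[0,0,0.48]}
    - {"grip":0,"xyz":[25,120,-70],"angular":[0,0,0.61]}
    - {"grip":0,"xyz":[32,160,-70],"angular":[0,0,0.74]}
    - {"grip":0,"xyz":[40,200,-70],"angular":[0,0,0.87]}
    - {"grip":0,"xyz":[48,235,-70],"angular":[0,0,1.0]}
    - {"grip":0,"xyz":[54,265,-70],"angular":[0,0,1.12]}

```text
time_s: 9.8
tcp_pos: [0.6005, -0.0488, 0.2907]
ee_rot: [[0.511, -0.86, -0.003], [-0.86, -0.511, -0.0], [-0.001, 0.003, -1.0]]
wrist_force: [0.8, -0.3, -2.1]
gripper_width: 0.3
gripper_force: 29.4
```

```bash
python3 - <<'E'
from station import r
q=r.sense();print(q["tcp_pos"],q["ee_rot"],q["joints"],q["gripper_width"])
E
```

```text
[ 0.60047836 -0.04878372  0.29072948] [[ 5.11110468e-01 -8.59509948e-01 -2.95618648e-03]
 [-8.59514076e-01 -5.11112005e-01 -2.66835634e-04]
 [-1.28159452e-03  2.67726638e-03 -9.99995595e-01]] [ 1.07290546e+01  1.84379561e+01  1.30393452e+00 -1.72619235e-02
 -7.30352416e+01  2.00139586e+01] 0.2995058185769929
```

move_arm:
  series:
    - {"grip":0,"xyz":[13,5,0],"angular":[0,0,0.13]}
    - {"grip":0,"xyz":[26,9,0],"angular":[0,0,0.257]}
    - {"grip":0,"xyz":[26,9,0],"angular":[0,0,0.257]}
    - {"grip":0,"xyz":[26,9,0],"angular":[0,0,0.257]}

```text
time_s: 10.2
tcp_pos: [0.6058, -0.0738, 0.2911]
ee_rot: [[0.283, -0.959, -0.002], [-0.959, -0.283, 0.0], [-0.001, 0.002, -1.0]]
wrist_force: [0.1, 1.0, -1.7]
gripper_width: 0.301
gripper_force: 29.4
```

move_arm:
  series:
    - {"grip":0,"xyz":[0,0,0],"angular":[0,0.1,0]}
    - {"grip":0,"xyz":[0,0,0],"angular":[0,0.2,0]}
    - {"grip":0,"xyz":[0,0,0],"angular":[0,0.3,0]}
    - {"grip":0,"xyz":[0,0,0],"angular":[0,0.4,0]}
    - {"grip":0,"xyz":[0,0,0],"angular":[0,0.5,0]}
    - {"grip":0,"xyz":[0,0,0],"angular":[0,0.6,0]}
    - {"grip":0,"xyz":[0,0,0],"angular":[0,0.7,0]}
    - {"grip":0,"xyz":[0,0,0],"angular":[0,0.7,0]}
    - {"grip":0,"xyz":[0,0,0],"angular":[0,0.7,0]}

```text
time_s: 11.1
tcp_pos: [0.6059, -0.0728, 0.2921]
ee_rot: [[0.218, -0.959, 0.182], [-0.735, -0.284, -0.616], [0.642, 0.001, -0.766]]
wrist_force: [-0.3, -0.6, -2.2]
gripper_width: 0.3
gripper_force: 29.5
```

```bash
python3 - <<'E'
from h import *
from station import r
tl=[]
for n in ("side","top"):
    c=r.capture(n);pickle.dump(c,open(n+"3.pkl","wb"));tl.append(c)
im=tl[0]["img"][80:270,220:380,::-1];im2=tl[1]["img"][60:250,220:380,::-1]
cv2.imwrite("pics/c4.png",np.hstack([cv2.resize(i,None,fx=2.5,fy=2.5,interpolation=cv2.INTER_CUBIC) for i in (im,im2)]))
q=r.sense();print(q["tcp_pos"],q["ee_rot"],q["joints"],q["wrist_force"],q["moment"])
E
```

```text
[ 0.60657907 -0.07328711  0.29318308] [[ 0.21516865 -0.95933005  0.1827247 ]
 [-0.73529996 -0.28228124 -0.61615848]
 [ 0.6426791  -0.00177947 -0.76613342]] [ 21.49577907  16.54672219 -25.01571118  46.37494194 -62.18910862
 -32.72634202] [-0.32752622 -0.05908417 -3.38746438] [ 1.83415281  0.50397472 -0.00727508]
```

View pics/c4.png

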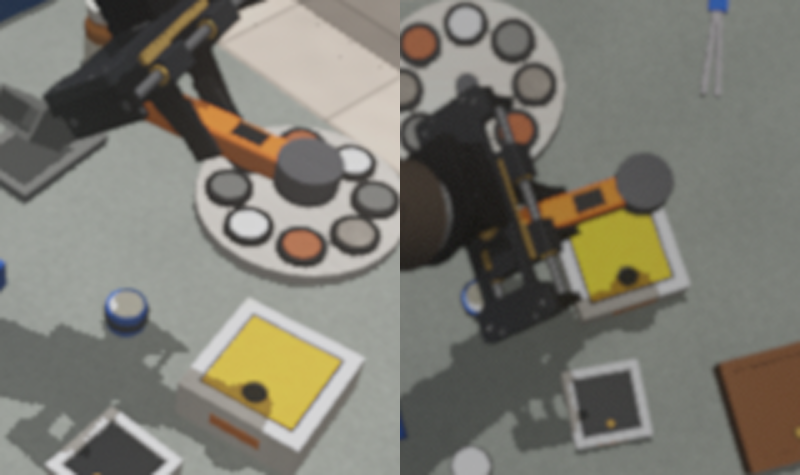

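The probe hangs above the well with its head at about (309,165) in the side half and (644,181) in the top half, nearly level. I zoom in once to measure its height and pitch.

```bash
python3 - <<'E'
from h import *
s,t=load("side3"),load("top3")
a=s["img"][110:174,290:370-24,::-1]; a=s["img"][112:166,294:361,::-1]; b=t["img"][108:162,272:339,::-1]
o=[]
for im,u,v in ((a,294,112),(b,272,108)):
    im=cv2.resize(im,None,fx=6,fy=6,interpolation=cv2.INTER_CUBIC)
    im=cv2.convertScaleAbs(im,alpha=1.4)[:, :400]
    for k in range(0,67,10):cv2.putText(im,str(u+k),(k*6,8),0,.3,(255,255,255),1);cv2.putText(im,str(v+k),(0,k*6+4),0,.3,(255,255,255),1)
    o.append(im)
cv2.imwrite("pics/c5.png",np.hstack(o))
E
```

```text
(no output)
```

View pics/c5.png

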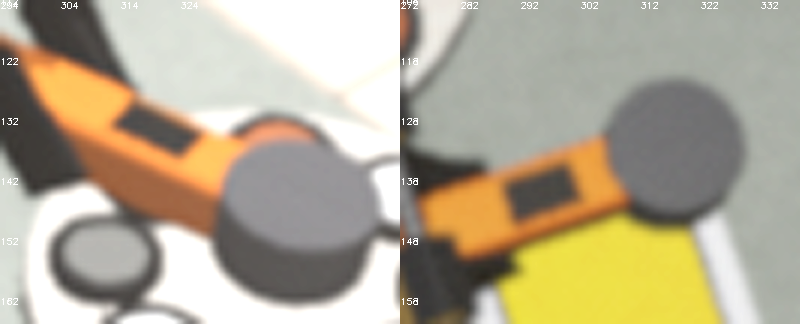

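```bash
python3 - <<'E'
from h import *
from scipy.spatial.transform import Rotation as Ro
from station import r
s,t=load("side3"),load("top3");q=r.sense()
S=lambda x,y:np.array([(x+.5)/6-.5+294,(y+.5)/6-.5+112]);T=lambda x,y:np.array([(x-400+.5)/6-.5+272,(y+.5)/6-.5+108])
hd=tri([(s,S(298,194)),(t,T(676,146))]);mk=tri([(s,S(159.5,127.8)),(t,T(542.5,192.8))])
print("headtop",hd,"mark",mk,"dist",np.linalg.norm(hd-mk),"pitch raw",np.degrees(np.arcsin((hd[2]-.002-mk[2])/np.linalg.norm(hd-mk))))
a=np.linspace(0,2*np.pi,73);circ=np.c_[25*np.cos(a),25*np.sin(a),26+0*a]/1e3
yaw0=np.arctan2(q["ee_rot"][1,0],q["ee_rot"][0,0])
L=[(s,13,24,S(65,122)),(s,13,24,S(215,197)),(s,-13,24,S(0,0)),(t,13,24,0),]
def pose(p): return Ro.from_euler("ZYX",[p[3],p[4],p[5]]).as_matrix()
# heading right: probe +y faces away (far,+x), -y faces robot (near)
L=[(s,-13,24,S(65,122)),(s,-13,24,S(215,197)),(s,13,24,S(145,88)),(s,13,24,S(240,133)),(s,-13,0,S(215,235)),(t,13,24,T(450,184)),(t,13,24,T(600,138)),(t,-13,24,T(500,247)),(t,-13,24,T(620,210))]
def f(p):
    R=pose(p);w=lambda l:p[:3]+np.atleast_2d(l)@R.T
    o=[]
    for c,e in ((s,[S(222,0)[0],S(376,0)[0],S(0,138)[1],S(0,250)[1]]),(t,[T(607,0)[0],T(745,0)[0],T(400,78)[1],T(400,215)[1]])):
        u=proj(c,w(circ));o+=[u[:,0].min()-e[0],u[:,0].max()-e[1],u[:,1].min()-e[2],u[:,1].max()-e[3]]
    for c,y,z,u in L:
        A,B=proj(c,w(np.array([[-120,y,z],[-20,y,z]])/1e3));d=(B-A)/np.linalg.norm(B-A);o.append(d[0]*(u-A)[1]-d[1]*(u-A)[0])
    m=(proj(s,w([p[6],0,.024]))[0]-S(159.5,127.8));n=(proj(t,w([p[6],0,.024]))[0]-T(542.5,192.8));o+=list(m)+list(n)
    return np.r_[o,(p[3]-yaw0)/.03,p[5]/.03]
x=least_squares(f,[*(hd-[0,0,.026]),yaw0,0,0,-.06],loss="soft_l1",f_scale=.7).x
J=least_squares(f,x).jac;print("window",x[:3],"yaw,pitch(down+),roll",np.degrees(x[3:6]),"yaw0",np.degrees(yaw0),"mark",x[6],"sd",np.degrees(.5*np.sqrt(np.diag(np.linalg.inv(J.T@J)))[3:6]))
print(f(x).round(1))
g=pose(x)@[-.085,0,.012]+x[:3];gp=q["tcp_pos"]+.006*q["ee_rot"][:,2];print("grip fit",g,"grasp pt",gp,"probe-frame diff mm",1e3*pose(x).T@(gp-g))
d=np.array([.6315,-.1575,.105])-x[:3];print("world shift",d)
E
```

```text
headtop [ 0.63121197 -0.15575521  0.29615812] mark [ 0.61660602 -0.10922806  0.29783391] dist 0.048794652073227966 pitch raw -4.3202922131268355
window [ 0.62998241 -0.15505966  0.27201027] yaw,pitch(down+),roll [-73.13874527   2.4845931    0.20858748] yaw0 -73.68909708588266 mark -0.048740713656931896 sd [0.62939068 1.12235353 0.76670314]
[-1.2  1.  -0.7  0.2 -0.2  0.7  0.1  0.4  0.5  0.9 -0.4 -0.4 -2.7  0.
  0.3  0.3  0.6 -0.5  0.2  0.4 -0.1  0.3  0.1]
grip fit [ 0.60545999 -0.0743008   0.28768373] grasp pt [ 0.60767542 -0.07698406  0.28858628] probe-frame diff mm [3.16836125 1.34567552 1.03598938]
world shift [ 0.00151759 -0.00244034 -0.16701027]
```

move_arm:
  series:
    - {"grip":0,"xyz":[-10,0,12],"angular":[0,0.03,0]}
    - {"grip":0,"xyz":[-23,0,28],"angular":[0,0.03,0]}
    - {"grip":0,"xyz":[-37,0,46],"angular":[0,0.03,0]}
    - {"grip":0,"xyz":[-52,0,64],"angular":[0,0.03,0]}
    - {"grip":0,"xyz":[-66,0,81],"angular":[0,0.03,0]}
    - {"grip":0,"xyz":[-78,0,96],"angular":[0,0.03,0]}
    - {"grip":0,"xyz":[-88,0,108],"angular":[0,0.03,0]}
    - {"grip":0,"xyz":[-94,0,116],"angular":[0,0.03,0]}
    - {"grip":0,"xyz":[-98,0,121],"angular":[0,0.03,0]}
    - {"grip":0,"xyz":[-98,0,121],"angular":[0,0.03,0]}

```text
time_s: 12.2
tcp_pos: [0.6071, -0.0768, 0.1367]
ee_rot: [[0.21, -0.959, 0.188], [-0.715, -0.282, -0.64], [0.667, 0.0, -0.745]]
wrist_force: [-0.5, -0.2, -2.0]
gripper_width: 0.298
gripper_force: 29.5
```

```bash
python3 - <<'E'
from h import *
from station import r
for n in ("side","top"): pickle.dump(r.capture(n),open(n+"4.pkl","wb"))
s,t=load("side4"),load("top4");q=r.sense();print(q["tcp_pos"],q["ee_rot"],q["joints"],q["wrist_force"])
h=np.array([.632,-.1565,.142]);print(proj(s,h),proj(t,h))
o=[]
for c in (s,t):
    u,v=proj(c,h)[0].astype(int)-[40,27];print(u,v)
    im=cv2.resize(c["img"][v:v+60,u:u+66,::-1],None,fx=6,fy=6,interpolation=cv2.INTER_CUBIC)
    o.append(cv2.convertScaleAbs(im,alpha=1.4))
cv2.imwrite("pics/c6.png",np.hstack(o))
E
```

```text
[ 0.6074688  -0.07647652  0.13762283] [[ 0.20927766 -0.9593925   0.18912665]
 [-0.71516411 -0.28207093 -0.63951254]
 [ 0.66689066 -0.0014209  -0.74515423]] [ 17.86634019  26.21749076 -38.43813526  63.4172436  -48.20236062
 -55.09125282] [ 0.66431835  0.08298149 -2.69738181]
[[333.42635211 199.40226229]] [[310.19541024 149.99387221]]
293 172
270 122
```

View pics/c6.png

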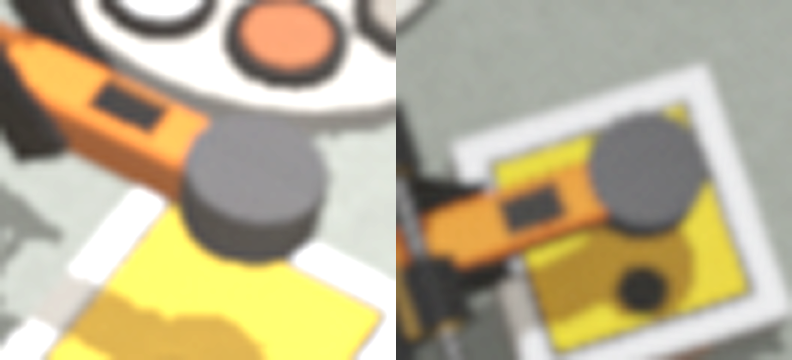

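The side half shows the head at about (255,165) and the top half at (646,170), above the flush cover with a clear gap. I refit the pose from this view.

```bash
python3 - <<'E'
from h import *
from scipy.spatial.transform import Rotation as Ro
from station import r
s,t=load("side4"),load("top4");q=r.sense()
S=lambda x,y:np.array([(x+.5)/6-.5+293,(y+.5)/6-.5+172]);T=lambda x,y:np.array([(x-396+.5)/6-.5+270,(y+.5)/6-.5+122])
hd=tri([(s,S(255,165)),(t,T(646,170))]);mk=tri([(s,S(131,101.5)),(t,T(533,207.5))])
print("headtop",hd,"mark",mk,"raw pitch",np.degrees(np.arcsin((mk[2]+.002-hd[2])/.0487)))
a=np.linspace(0,2*np.pi,73);circ=np.c_[25*np.cos(a),25*np.sin(a),26+0*a]/1e3
yaw0=np.arctan2(q["ee_rot"][1,0],q["ee_rot"][0,0])
pose=lambda p:Ro.from_euler("ZYX",p[3:6]).as_matrix()
L=[(s,-13,24,S(50,95)),(s,-13,24,S(180,160)),(t,13,24,T(450,210)),(t,13,24,T(580,166)),(t,-13,24,T(460,268)),(t,-13,24,T(600,222))]
def f(p):
    R=pose(p);w=lambda l:p[:3]+np.atleast_2d(l)@R.T;o=[]
    for c,e in ((s,[S(182,0)[0],S(328,0)[0],S(0,108)[1],S(0,222)[1]]),(t,[T(588,0)[0],T(704,0)[0],T(400,112)[1],T(400,228)[1]])):
        u=proj(c,w(circ));o+=[u[:,0].min()-e[0],u[:,0].max()-e[1],u[:,1].min()-e[2],u[:,1].max()-e[3]]
    for c,y,z,u in L:
        A,B=proj(c,w(np.array([[-120,y,z],[-20,y,z]])/1e3));d=(B-A)/np.linalg.norm(B-A);o.append(d[0]*(u-A)[1]-d[1]*(u-A)[0])
    o+=list(proj(s,w([-.0487,0,.024]))[0]-S(131,101.5))+list(proj(t,w([-.0487,0,.024]))[0]-T(533,207.5))
    return np.r_[o,(p[3]-yaw0)/.03,p[5]/.03]
x=least_squares(f,[*(hd-[0,0,.026]),yaw0,0,0],loss="soft_l1",f_scale=.7).x
print("window",x[:3],np.degrees(x[3:]),f(x).round(1))
gp=q["tcp_pos"]+.006*q["ee_rot"][:,2];print("window if level & grip exact",gp+np.array([np.cos(yaw0)*.085,np.sin(yaw0)*.085,-.012]))
d=np.array([.6315,-.1575,.105])-x[:3];print("world shift",d,"tool mm",1e3*q["ee_rot"].T@d)
E
```

```text
headtop [ 0.63213663 -0.15926293  0.14513316] mark [ 0.61788617 -0.11271941  0.14644526] raw pitch 3.899710680691499
window [ 0.63038097 -0.15903994  0.12199029] [-72.57677223   2.76224101  -0.25148851] [-0.5 -0.3 -0.1 -0.   0.2  1.3 -0.4  0.2  0.  -0.5  0.9  0.8  0.1  0.3
 -0.6  0.1  0.7  0.1  0.6 -0.1]
window if level & grip exact [ 0.63247589 -0.16189246  0.1211519 ]
world shift [ 0.00111903  0.00153994 -0.01699029] tool mm [-12.19778624  -1.48381964  11.88721427]
```

move_arm:
  series:
    - {"grip":0,"xyz":[-3,0,3],"angular":[0,0.01,0]}
    - {"grip":0,"xyz":[-6,-1,6],"angular":[0,0.02,0]}
    - {"grip":0,"xyz":[-9,-1,9],"angular":[0,0.02,0]}
    - {"grip":0,"xyz":[-12,-1.5,12],"angular":[0,0.02,0]}
    - {"grip":0,"xyz":[-13,-1.5,13],"angular":[0,0.02,0]}
    - {"grip":0,"xyz":[-13,-1.5,13],"angular":[0,0.02,0]}
    - {"grip":0,"xyz":[-13,-1.5,13],"angular":[0,0.02,0]}
    - {"grip":0,"xyz":[-13,-1.5,13],"angular":[0,0.02,0]}
    - {"grip":0,"xyz":[-13,-1.5,13],"angular":[0,0.02,0]}
    - {"grip":0,"xyz":[-13,-1.5,13],"angular":[0,0.02,0]}

```text
time_s: 13.3
tcp_pos: [0.6081, -0.0751, 0.1187]
ee_rot: [[0.206, -0.959, 0.193], [-0.702, -0.282, -0.654], [0.682, -0.0, -0.732]]
wrist_force: [-0.1, 0.9, -1.6]
gripper_width: 0.3
gripper_force: 29.5
```

```bash
python3 - <<'E'
from h import *
from station import r
s=r.capture("side");t=r.capture("top");q=r.sense();print(q["tcp_pos"],q["joint_velocities"].round(2),q["wrist_force"],q["gripper_width"])
a=cv2.resize(s["img"][:,150:400,::-1],(400,600));b=cv2.resize(t["img"][:,130:380,::-1],(400,600))
cv2.imwrite("pics/c7.png",np.hstack([a,b]))
E
```

```text
[ 0.60806434 -0.07510012  0.11859482] [-0.02  0.02 -0.09  0.05 -0.01 -0.08] [-0.31735098 -0.10546848 -3.67569237] 0.2994193573790511
```

View pics/c7.png

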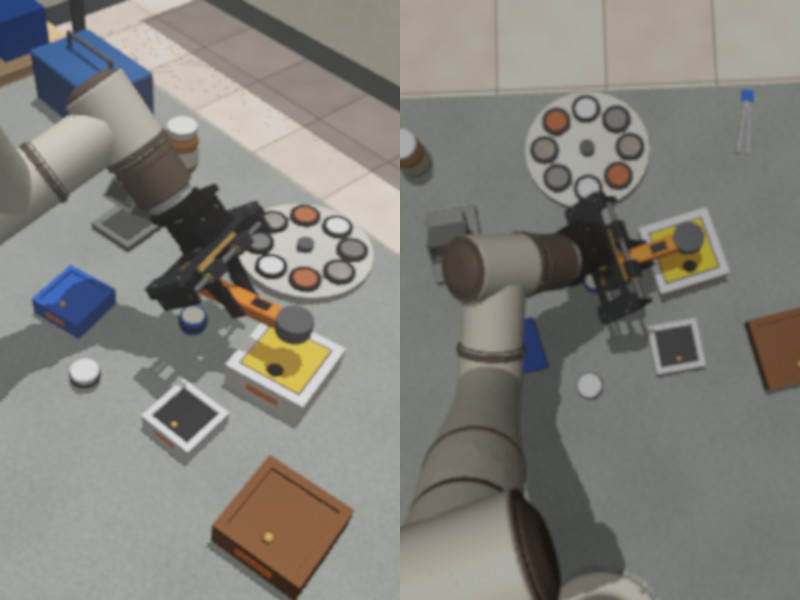

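The probe is held still over the middle of the flush cover, and both cups stand where they were, so I hand in.

```bash
python3 -c "
from station import r
print(r.finish_job())"
```

```text
the job is handed in; nothing more can be done
None
```

The job is handed in: the cover was pressed flush, and the probe is held still, level to within about 2° with its window down, about 60 mm above the cover's middle by my camera fit; neither cup was disturbed.

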